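# Photometer check: seat the reference filter and snap the light-shield flap shut

## Robot

A 6-joint arm with a two-finger parallel gripper is mounted at the origin on the work surface. World frame = base frame: x ahead of the robot, y to its left, z up, the work surface at z = 0. Lengths are in m, angles in rad, forces in N, time in s.
With the tool pointing down it reaches from about 0.325 to 0.9 m from the base axis. Payload 3.5 kg.
Tool frame: the origin (TCP) lies midway between the tips of the shut fingers; the grasp point (between the pads) lies 19 mm behind it; z points along the fingers, y is the direction in which the jaws open and shut (so a half turn about z gives the same grasp; the last joint's range is limited). The gripper opens to 85 mm and grips with 20 to 120 N. Pads are 22 mm wide; open, the fingers measure 114 mm over their backs; the gripper's body (76 mm by 85 mm) begins 54 mm behind the grasp point. The pads swing forward as they close: fully open they stand 13 mm farther back than shut.
Start: joints at [1.114, 0.276, -0.026, 1.268, 0, 1.467], TCP at [0.217, 0.586, 0.231] pointing down, gripper open.
Joint ranges: [-3.12, 3.12], [-0.85, 1.88], [-1.08, 1.24], [-1.95, 2.15], [-1.57, 1.53], [-3.14, 3.14]. Speed limits (rad/s): [2.57, 2.57, 3.14, 3.14, 3.14, 3.14].

## Interface

Orientations are given as a rotation vector (axis times angle).
In Python, from station import arm gives the robot as it stands. The module is installed in compiled form; this text tells all that it offers.
- The arm moves only by the tool step_arm, never from a script. Its argument "steps" is a list of rows, each a list of 3 entries, a list of its own where there are three numbers: the shift along the world's x, y, z in m, then the turn, a rotation vector about the world's x, y, z in degrees, then the finger opening in m, from 0 to 0.0854. A call has 1 to 20 rows; each row shifts and turns the commanded pose from where the row before left it; what a row does not reach is not made up. A row lasts 1/10 s, in which the tool goes at most 50 mm and 8.59 degrees, less where a joint would pass 70% of its speed; a pose out of reach is approached as far as the arm can. A call is refused whole if a number of a shift passes 0.05 or a number of a turn 8.59, either way. A call with a gripper value outside its range is refused whole. The fingers move at their own pace and stop on an object; "grip_force" is the grip in N (left out, the last holds). Time passes only in rows, so rows that do not move let the fingers close. It gives the time, the measured TCP pose, the force and the opening at its end, in the units of the state.
- arm.get_obs(): the state, without advancing time (a new reading comes with each control period).
- arm.camera(name): name is "side" or "top" or "wrist"; returns a dict with "img" (384x512x3 uint8, red, green, blue), "fx", "fy", "cx", "cy" (pixels), "dist" ([k1, k2, p1, p2, k3] as OpenCV has them; the pictures are not rectified), "R" (3x3) and "t" (3): a world point X has camera coordinates R X + t. Camera axes: x right, y down, z forward; pixel columns grow to the right and rows downward; lengths in m; the calibration is good to about 2 mm. A picture is of the moment at which its call begins. There is no depth.
- arm.close_job(): hands the job in, once; it reports no verdict.
The state is a dict: "time": time; "joint_pos": joint angles; "qvel": joint speeds; "joint_efforts": joint torques, N m; "position": TCP position; "tcp_rot": TCP orientation; "contact_force": force on the tool from outside, world axes, zero at the start; "ft_torque": the same for the moment, N m; "width": finger opening in m.
Only numpy, scipy, OpenCV 4.12 (cv2) and the standard library are available. Lean on these libraries where they do the work, as an engineer would, in place of code of your own. Each camera call takes 0.05 s, during which the arm holds its last target. There are 200 camera calls.

## Task

Get the photometer ready for its check reading: take the red-capped reference filter from its stand, put it in the measuring well with its windows facing front and back, and push it gently all the way down until it is firmly home on the bottom. Then tip the standing light-shield flap over past its snap point, lightly, so that its spring carries it fully shut by itself without being pressed down. Use only light force on filter and photometer, and leave the other two filters and everything else on the bench as they are.

Things in the scene. Friction and masses are not known exactly. Their poses are not given: they have to be found in the camera images.
- photometer: White bench photometer, 235 mm deep (x), 190 wide (y), 85 high, fixed. Origin: centre of its underside on the bench; x to its back, y to its left, z up. Flat deck (z = 85 mm) from x = -45 to +115 mm; in front a panel with display and keys slopes down to z = 50 mm. Blue deck marks before and behind the well show the light path (along x).
- well (a point): Centre of the measuring well's mouth, at deck level (photometer x 0, y -35, z 85 mm; same axes). Square black well 14.5 mm wide, mouth chamfered to 20.5 mm over the top 5 mm. A leaf spring in its left (+y) wall, furthest in 15 to 20 mm down, presses the filter to the right wall: sliding past it takes 1 to 5 N, then the filter stays at whatever depth it is left.
- pin (a joint): Sample-present pin on the well's bottom, m: 0 free (3 mm up, 0.1 N spring), 0.003 fully pressed, when the filter stands firmly on the rest. That rest is the well's metal bottom; its height is adjustable, set anywhere from 31 to 42 mm below the deck and neither seen nor measured: find it by feel, as the resistance rises sharply.
- flap (a joint): Light-shield flap, rad: 0 shut over the well, 1.83 open (leaning back 15 deg), where it starts. A damped over-centre spring drives it to either stop; its hidden set screw puts the snap point anywhere from 0.78 to 1.12. At the free edge it takes 3 to 5 N to start it, falling to nothing at the snap point, more if fast: push near the edge, under 50 mm/s; clear its way once it runs (shut in 0.5 s).
- flap_hinge (a point): Middle of the flap's hinge axis, 36 mm behind the well's centre and 4 mm above the deck; the axis runs along the photometer's y. Shut, the flap's roof has 21 mm of room over the deck: a filter standing higher blocks it.
- flap_edge (a point): On the flap, middle of its free edge on the outer (roof) face, 66 mm from the hinge axis along the flap and 20 mm out. Grey hollow cover 62 mm wide (y), 60 long, 23 thick, 8 mm blue lip on the free edge. Open, its roof faces the photometer's back and this point is its hindmost, 58 mm above and 36 mm behind the hinge. Axes parallel to the photometer's when shut; turns about y.
- stand: White filter stand on a metal foot, 144 x 54 mm, top 32 mm above the bench, fixed. Three square holes 14.5 mm wide, 45 mm apart along its x axis, hold the three filters; the hole floors are 10 mm above the bench. Origin: centre of the underside.
- red_filter: The filter to use: black block 12.5 x 12.5 x 50 mm, 30 g, red cap on the top 14 mm. Origin: centre of its underside, z up. Glass windows in the +x and -x faces (alike, half a turn makes no difference), plain +y and -y faces, white line on top along x. In the stand its underside is 10 mm above the bench (28 mm stand out); home in the well 8 to 19 mm stand above the deck.
- blue_filter: Like the red filter but with a blue cap; stays in the stand, upright.
- yellow_filter: Like the red filter but with a yellow cap; stays in the stand, upright.
- reagent_bottle: Amber bottle with black cap, 48 mm diameter, 85 mm high, standing on the bench beyond the work. Origin: centre of its underside. Leave alone.
Not all that is in view belongs to the job. Leave any turquoise look-alike of the yellow_filter alone.

How it is judged:
By the outcome, as a careful person would: the job done as asked, in the order asked, and still so for the second after the job is handed in, with the robot touching nothing.
It also fails if it takes over 67 s, if anything falls off the work surface, if the arm or the gripper's body presses on something with over 40 N, if the wrist force passes 120 N, or if a joint passes its speed limit or range.

## Working session

There is one attempt and no reset: what is moved stays moved. The work goes in short steps, Python scripts to look and compute and a tool call to move; the robot and the scene stay as the last step left them, time stands still between calls to the robot, and variables do not carry over. Pictures are saved under pics/ and viewed, about 8 in all and at most 12, crops included, and the job is handed in when it is done.

Besides the shell and the picture viewer there is one more tool, called after "Emit:" in YAML: its name, and indented under it one key for each argument. step_arm: Moves the arm, as the interface text tells. Its arguments: {"type":"object","properties":{"steps":{"type":"array","items":{"type":"array"}},"grip_force":{"type":"number"}},"required":["steps"]}

```bash
mkdir -p pics; cat > h.py <<'E'
import numpy as np, cv2
from station import arm
def cam(n,save=None):
    c=arm.camera(n)
    if save: cv2.imwrite(f'pics/{save}.png',c['img'][...,::-1])
    c['K']=np.array([[c['fx'],0,c['cx']],[0,c['fy'],c['cy']],[0,0,1]]);c['dist']=np.array(c['dist'],float)
    c['R']=np.array(c['R']);c['t']=np.array(c['t']);return c
def ray(c,p):
    u=cv2.undistortPoints(np.array([[p]],float),c['K'],c['dist'])[0,0]
    return -c['R'].T@c['t'], c['R'].T@np.array([u[0],u[1],1])
def plane(c,p,z):
    o,d=ray(c,p);return o+d*(z-o[2])/d[2]
def proj(c,X):
    return cv2.projectPoints(np.array(X,float).reshape(-1,3),cv2.Rodrigues(c['R'])[0],c['t'],c['K'],c['dist'])[0][:,0]
E
python3 - <<'E'
from h import *
a=[cam(n) for n in ('side','top')]
for c in a: print(-c['R'].T@c['t'],c['R'][2],c['fx'])
im=np.vstack([c['img'] for c in a]); 
for n,c in zip(('s0','t0'),a):
    cv2.imwrite(f'pics/{n}.png',cv2.resize(c['img'][...,::-1],(800,600),interpolation=cv2.INTER_CUBIC))
print(arm.get_obs())
E
```

```text
[ 0.05824272 -0.65194391  0.57967093] [ 0.57542782  0.63425799 -0.51633287] 494.4412107632753
[ 0.48683452 -0.0531472   0.99069615] [ 0.12579317  0.02863844 -0.99164304] 466.0928440750377
{'time': 0.1, 'joint_pos': array([ 1.11360019e+00,  2.77065137e-01, -2.77507230e-02,  1.26802213e+00,
       -1.46400086e-06,  1.46742690e+00]), 'qvel': array([ 3.35749868e-05, -2.26600415e-03,  4.68429617e-03, -1.62324944e-03,
       -1.33904663e-03, -1.22111915e-03]), 'joint_efforts': array([ 4.17718938e-04, -4.46708393e+01,  2.96128643e+01,  8.45895818e-03,
       -5.52643849e-05,  8.07327837e-06]), 'position': array([0.21622978, 0.58563958, 0.23026315]), 'tcp_rot': array([-5.52795602e-01, -3.09200137e+00,  3.08197585e-03]), 'contact_force': array([ 0.32694177, -0.97031482,  0.38865081]), 'ft_torque': array([ 0.02738552,  0.02853221, -0.02327897]), 'width': 0.08544224159114382}
```

View pics/s0.png

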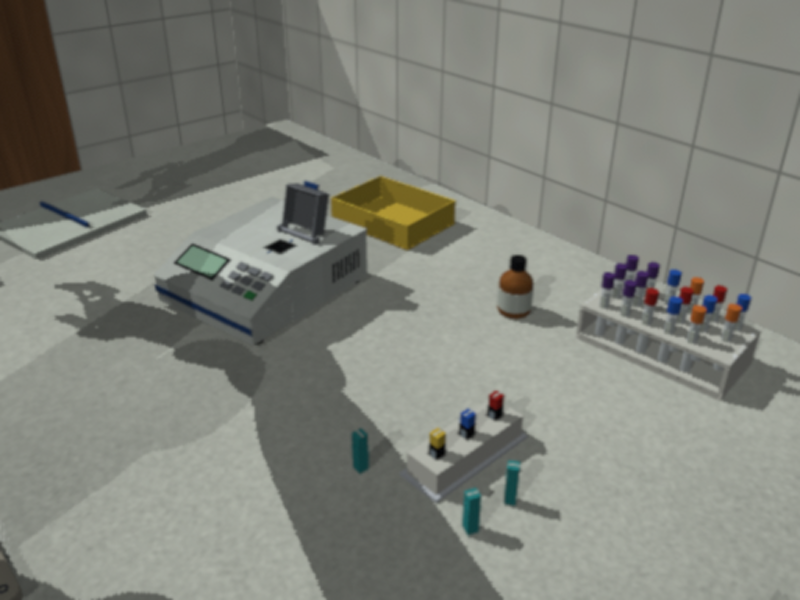

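View pics/t0.png

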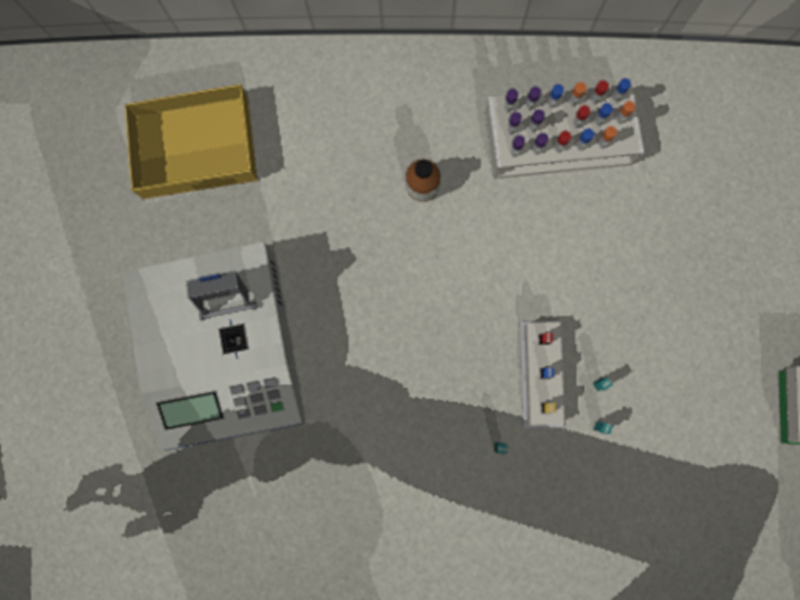

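The side view shows the photometer with its flap open, and the stand (red cap at ~(495,405)). In the top view (800 px scale) the red cap is at (545,338), blue (547,372), yellow (549,407) and the well (234,339). Turquoise decoys stand around the stand.

```bash
python3 - <<'E'
from h import *
t=cam('top');s=cam('side')
def blob(c,f,box):
    x0,x1,y0,y1=box; im=cv2.cvtColor(c['img'],cv2.COLOR_RGB2HSV)[y0:y1,x0:x1].astype(int)
    m=f(im[...,0],im[...,1],im[...,2]).astype(np.uint8)
    n,l,st,ce=cv2.connectedComponentsWithStats(m); k=1+np.argmax(st[1:,4]); 
    p=np.argwhere(l==k)[:,::-1]+[x0,y0]; return ce[k]+[x0,y0],st[k],p
fs={'red':lambda h,S,v:((h<8)|(h>172))&(S>120)&(v>50),'blue':lambda h,S,v:(h>100)&(h<125)&(S>120)&(v>50),'yel':lambda h,S,v:(h>15)&(h<32)&(S>110)&(v>60)}
P={}
for k,f in fs.items():
    a=blob(t,f,(335,365,205,270)); b=blob(s,f,(265,325,245,295))
    # triangulate cap centres
    o1,d1=ray(t,a[0]);o2,d2=ray(s,b[0])
    q=np.linalg.lstsq(np.c_[d1,-d2],o2-o1,rcond=None)[0]
    X=(o1+q[0]*d1+o2+q[1]*d2)/2; P[k]=X
    print(k,a[0],a[1][4],b[0],b[1][4],'tri',X.round(4),'gap',np.linalg.norm(o1+q[0]*d1-o2-q[1]*d2).round(4),'plane',plane(t,a[0],.055).round(4))
d=P['red']-P['yel'];print('stand x yaw',np.degrees(np.arctan2(d[1],d[0])),np.linalg.norm(d))
w=blob(t,lambda h,S,v:v<50,(135,165,200,232));r=cv2.minAreaRect(w[2].astype(np.float32))
print('well',w[0],w[1],r,plane(t,w[0],.085).round(4), plane(t,r[0],.085).round(4))
c=[plane(t,p,.085) for p in cv2.boxPoints(r)]
for i in range(4): e=c[(i+1)%4]-c[i];print(np.linalg.norm(e).round(4),np.degrees(np.arctan2(e[1],e[0])).round(1))
# photometer body corners, hand-read in 800px view
for p,z in (((165,450),.05),((302,423),.05),((266,242),.085),((138,268),.085)): print(p,plane(t,np.array(p)/1.5625,z).round(4))
E
```

```text
red [347.65 215.95] 20 [316.98333333 256.5       ] 60 tri [ 0.5707 -0.2227  0.0479] gap 0.0046 plane [ 0.5683 -0.2198  0.055 ]
blue [348.42857143 238.38095238] 21 [298.77941176 268.45588235] 68 tri [ 0.5253 -0.2239  0.0475] gap 0.0047 plane [ 0.5232 -0.221   0.055 ]
yel [349.5        260.72727273] 22 [279.45 280.45] 80 tri [ 0.4803 -0.2253  0.0488] gap 0.0042 plane [ 0.4787 -0.2228  0.055 ]
stand x yaw 1.6808625764900653 0.09040419533248192
well [148.7826087  216.47342995] [  6   8  17  18 207] ((148.96400451660156, 216.55198669433594), (15.026378631591797, 14.5791654586792), 79.69515228271484) [0.5603 0.1757 0.085 ] [0.5602 0.1753 0.085 ]
0.0292 -79.1
0.0299 -167.5
0.0291 101.0
0.0299 12.8
(165, 450) [0.4156 0.2694 0.05  ]
(302, 423) [0.4548 0.0897 0.05  ]
(266, 242) [0.6844 0.1373 0.085 ]
(138, 268) [0.6498 0.3048 0.085 ]
```

Emit:
step_arm:
  steps:
    - [[0.0196,-0.0448,0],[0,0,1.2],0.06]
    - [[0.0196,-0.0448,0],[0,0,1.2],0.06]
    - [[0.0196,-0.0448,0],[0,0,1.2],0.06]
    - [[0.0196,-0.0448,0],[0,0,1.2],0.06]
    - [[0.0196,-0.0448,0],[0,0,1.2],0.06]
    - [[0.0196,-0.0448,0],[0,0,1.2],0.06]
    - [[0.0196,-0.0448,0],[0,0,1.2],0.06]
    - [[0.0196,-0.0448,0],[0,0,1.2],0.06]
    - [[0.0196,-0.0448,0],[0,0,1.2],0.06]
    - [[0.0196,-0.0448,0],[0,0,1.2],0.06]
    - [[0.0196,-0.0448,0],[0,0,1.2],0.06]
    - [[0.0196,-0.0448,0],[0,0,1.2],0.06]
    - [[0.0196,-0.0448,0],[0,0,1.2],0.06]
    - [[0.0196,-0.0448,0],[0,0,1.2],0.06]
    - [[0.0196,-0.0448,0],[0,0,1.2],0.06]
    - [[0.0196,-0.0448,0],[0,0,1.2],0.06]
    - [[0.0196,-0.0448,0],[0,0,1.2],0.06]
    - [[0.0196,-0.0448,0],[0,0,1],0.06]
    - [[0,0,-0.04],[0,0,0],0.06]
    - [[0,0,-0.04],[0,0,0],0.06]

```text
time: 2.2
position: [0.5714, -0.2229, 0.1517]
tcp_rot: [-0.027, 3.137, -0.003]
contact_force: [-0.4, 0.8, -0.5]
width: 0.06
```

```bash
python3 - <<'E'
from h import *
c=cam('wrist');o=arm.get_obs()
from scipy.spatial.transform import Rotation as Ro
R=Ro.from_rotvec(o['tcp_rot']).as_matrix();print(o['time'],o['position'],'z',R[:,2],'jaw yaw',np.degrees(np.arctan2(R[1,1],R[0,1])),o['contact_force'])
print(-c['R'].T@c['t'],c['R'],proj(c,[[.5695,-.221,.06],[.5245,-.222,.06]]))
cv2.imwrite('pics/w1.png',cv2.resize(c['img'][...,::-1],(800,600),interpolation=cv2.INTER_CUBIC))
E
```

```text
2.25 [ 0.5652908  -0.21918872  0.14274885] z [-0.0097702   0.00510131 -0.99993926] jaw yaw 91.02478101398556 [-2.67046142  1.56526909 -4.67318617]
[ 0.50004614 -0.22372362  0.29375063] [[-0.01782963  0.99983916 -0.00193997]
 [ 0.95872959  0.01764714  0.28377131]
 [ 0.2837599   0.00319963 -0.95889003]] [[256.83110881 189.37602761]
 [256.67892764 125.04586128]]
```

View pics/w1.png

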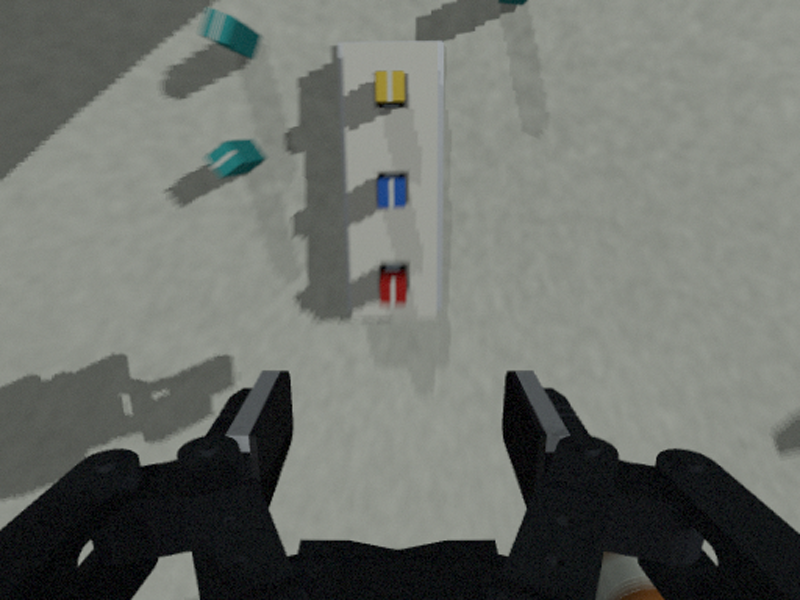

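Wrist view: red cap at (394,287) on the 800 px scale, with its white line along the stand's x axis, so gripping across stand y holds the plain faces. I'll let the arm settle and measure.

Emit:
step_arm:
  steps:
    - [[0,0,0],[0,0,0],0.06]
    - [[0,0,0],[0,0,0],0.06]
    - [[0,0,0],[0,0,0],0.06]

```text
time: 2.55
position: [0.5711, -0.2206, 0.1542]
tcp_rot: [-0.032, 3.137, -0.003]
contact_force: [-0.2, -1.0, 0.8]
width: 0.0598
```

```bash
cat >> h.py <<'E'
from scipy.spatial.transform import Rotation as Ro
def st():
    o=arm.get_obs();R=Ro.from_rotvec(o['tcp_rot']).as_matrix()
    print(o['time'],'pos',o['position'].round(4),'z',R[:,2].round(4),'jaw',np.degrees(np.arctan2(R[1,1],R[0,1])).round(2),'F',o['contact_force'].round(2),'w',round(o['width'],4));return o,R
def red(c,dil=0):
    h,S,v=cv2.split(cv2.cvtColor(c['img'],cv2.COLOR_RGB2HSV).astype(np.int32).astype(np.uint8))
    return (((h<8)|(h>172))&(S>110)&(v>50)).astype(np.uint8)
E
python3 - <<'E'
from h import *
st();c=cam('wrist')
m=red(c);m[:140]=0;m[230:]=0;m[:,:220]=0;m[:,290:]=0
p=np.argwhere(m)[:,::-1];print(p.min(0),p.max(0),p.mean(0))
print('expected top',proj(c,[[.5695,-.221,.06]]))
for r in range(p[:,1].min(),p[:,1].max()+1):
    q=p[p[:,1]==r][:,0];print(r,q.min(),q.max(),end=' | ')
mid=p.mean(0)
print(plane(c,((p[:,0].min()+p[:,0].max())/2,p[:,1].max()),.06),plane(c,mid,.056))
im=c['img'][...,::-1][150:220,215:300];cv2.imwrite('pics/w2.png',cv2.resize(im,None,fx=8,fy=8,interpolation=cv2.INTER_CUBIC))
E
```

```text
2.55 pos [ 0.5711 -0.2206  0.1542] z [ 0.0042 -0.0021 -1.    ] jaw 91.16 F [-0.16 -1.    0.82] w 0.0598
[239 176] [256 196] [247.43046358 185.60264901]
expected top [[253.67886453 188.68230531]]
176 241 255 | 177 240 255 | 178 240 255 | 179 240 255 | 180 239 256 | 181 239 256 | 182 239 256 | 183 239 256 | 184 239 256 | 185 239 256 | 186 239 256 | 187 239 255 | 188 239 255 | 189 239 255 | 190 239 255 | 191 239 255 | 192 239 255 | 193 240 255 | 194 240 255 | 195 240 255 | 196 240 255 | [ 0.57506524 -0.22531709  0.06      ] [ 0.5684577  -0.22555102  0.056     ]
```

View pics/w2.png

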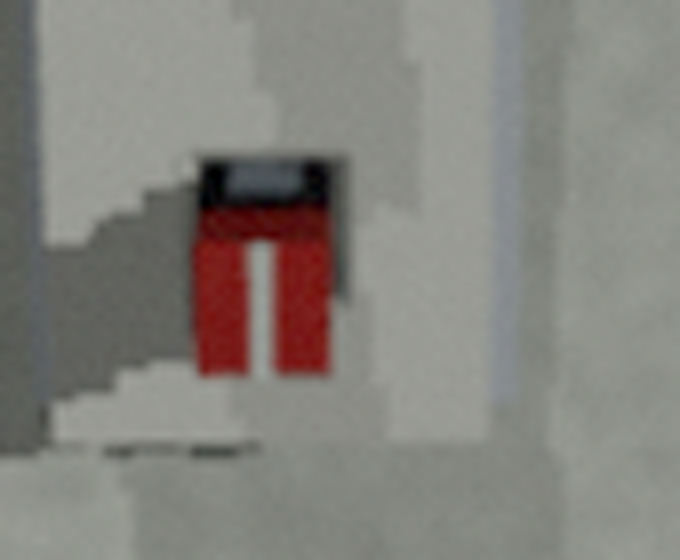

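The top face's centre is at px (247.9,188.4), giving y≈-0.225 from the wrist camera against -0.221 from above. I'll go lower and use the fingers themselves as the reference.

Emit:
step_arm:
  steps:
    - [[-0.002,-0.003,-0.03],[0,0,0],0.05]
    - [[0,0,-0.03],[0,0,0],0.05]
    - [[0,0,-0.012],[0,0,0],0.05]
    - [[0,0,0],[0,0,0],0.05]
    - [[0,0,0],[0,0,0],0.05]
    - [[0,0,0],[0,0,0],0.05]

```text
time: 3.2
position: [0.569, -0.2239, 0.0814]
tcp_rot: [-0.031, 3.138, -0.003]
contact_force: [0.3, 0.5, 1.5]
width: 0.0501
```

```bash
python3 - <<'E'
from h import *
o,R=st();c=cam('wrist');m=red(c)
p=np.argwhere(m)[:,::-1];print(p.min(0),p.max(0),p.mean(0))
x=o['position'];print('tcp px',proj(c,[x,x+R@[0,.025,0],x-R@[0,.025,0]]))
cv2.imwrite('pics/w3.png',cv2.resize(c['img'][...,::-1],(800,600),interpolation=cv2.INTER_CUBIC))
for r in range(p[:,1].min(),p[:,1].max()+1,3):
    q=p[p[:,1]==r][:,0];
    if len(q):print(r,q.min(),q.max(),end=' | ')
E
```

```text
3.2 pos [ 0.569  -0.2239  0.0814] z [ 0.0033 -0.0017 -1.    ] jaw 91.14 F [0.31 0.47 1.49] w 0.0501
[239 213] [262 242] [250.37606838 226.68888889]
tcp px [[253.70296019 250.84988636]
 [308.62912029 250.72834086]
 [198.77524942 250.66711369]]
213 240 261 | 216 240 262 | 219 239 262 | 222 239 262 | 225 239 261 | 228 239 261 | 231 239 261 | 234 239 261 | 237 239 261 | 240 240 261 |
```

View pics/w3.png

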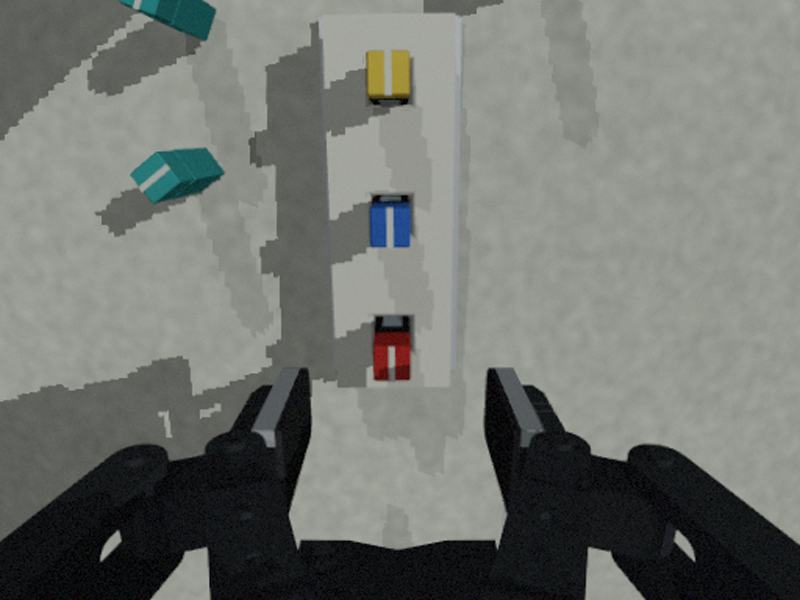

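Low view: the fingers' midpoint is at ~398 (800 px scale) and the red top at (392,363). So the filter lies ~1.7 mm to -y of the jaws' centre, with its line parallel to the jaws' pads.

```bash
python3 - <<'E'
from h import *
st();c=cam('wrist')
print(plane(c,(250.6,232),.06),plane(c,(250.6,242.5),.06),plane(c,(250.6,221.5),.06))
E
```

```text
3.25 pos [ 0.5689 -0.2238  0.0813] z [ 0.0032 -0.0017 -1.    ] jaw 91.13 F [ 0.81 -1.32  0.18] w 0.0498
[ 0.56888713 -0.22547409  0.06      ] [ 0.57479041 -0.22537154  0.06      ] [ 0.56310587 -0.22557483  0.06      ]
```

Emit:
step_arm:
  steps:
    - [[0,-0.0017,-0.017],[0,0,0],0.04]
    - [[0,0,-0.0175],[0,0,0],0.03]
    - [[0,0,0],[0,0,0],0.03]
    - [[0,0,0],[0,0,0],0.02]
    - [[0,0,0],[0,0,0],0.005]
    - [[0,0,0],[0,0,0],0.005]
    - [[0,0,0],[0,0,0],0.005]
    - [[0,0,0],[0,0,0],0.005]
  grip_force: 25

```text
time: 4.1
position: [0.5682, -0.2253, 0.0459]
tcp_rot: [-0.031, 3.14, -0.001]
contact_force: [-0.2, -0.3, 3.7]
width: 0.012
```

```bash
python3 - <<'E'
from h import *
st();c=cam('wrist')
E
```

```text
4.1 pos [ 0.5682 -0.2253  0.0459] z [ 1.8e-03 -9.0e-04 -1.0e+00] jaw 91.13 F [-0.23 -0.26  3.75] w 0.012
```

Emit:
step_arm:
  steps:
    - [[0,0,0.02],[0,0,0],0.005]
    - [[0,0,0.04],[0,0,0],0.005]
    - [[0,0,0.045],[0,0,0],0.005]
    - [[0,0,0.045],[0,0,0],0.005]
    - [[0,0.04,0.005],[0,0,1.2],0.005]
    - [[-0.001,0.0445,0],[0,0,1.25],0.005]
    - [[-0.001,0.0445,0],[0,0,1.25],0.005]
    - [[-0.001,0.0445,0],[0,0,1.25],0.005]
    - [[-0.001,0.0445,0],[0,0,1.25],0.005]
    - [[-0.001,0.0445,0],[0,0,1.25],0.005]
    - [[-0.001,0.0445,0],[0,0,1.25],0.005]
    - [[-0.001,0.0445,0],[0,0,1.25],0.005]
    - [[-0.001,0.0445,0],[0,0,1.25],0.005]
    - [[0,0.005,0],[0,0,0],0.005]
    - [[0,0,0],[0,0,0],0.005]
    - [[0,0,0],[0,0,0],0.005]
    - [[0,0,0],[0,0,0],0.005]

```text
time: 5.85
position: [0.5594, 0.1748, 0.1997]
tcp_rot: [0.334, -3.123, 0.001]
contact_force: [-0.9, 0.6, -0.3]
width: 0.0116
```

```bash
python3 - <<'E'
from h import *
o,R=st();c=cam('wrist')
x=o['position'];print('tcp px',proj(c,[x]),'well exp',proj(c,[.5602,.1755,.085]))
cv2.imwrite('pics/w4.png',cv2.resize(c['img'][...,::-1],(800,600),interpolation=cv2.INTER_CUBIC))
E
```

```text
5.85 pos [0.5594 0.1748 0.1997] z [-4.e-04 -5.e-04 -1.e+00] jaw 102.22 F [-0.9   0.58 -0.34] w 0.0116
tcp px [[253.88566499 250.76997727]] well exp [[254.72595137 185.02989169]]
```

View pics/w4.png

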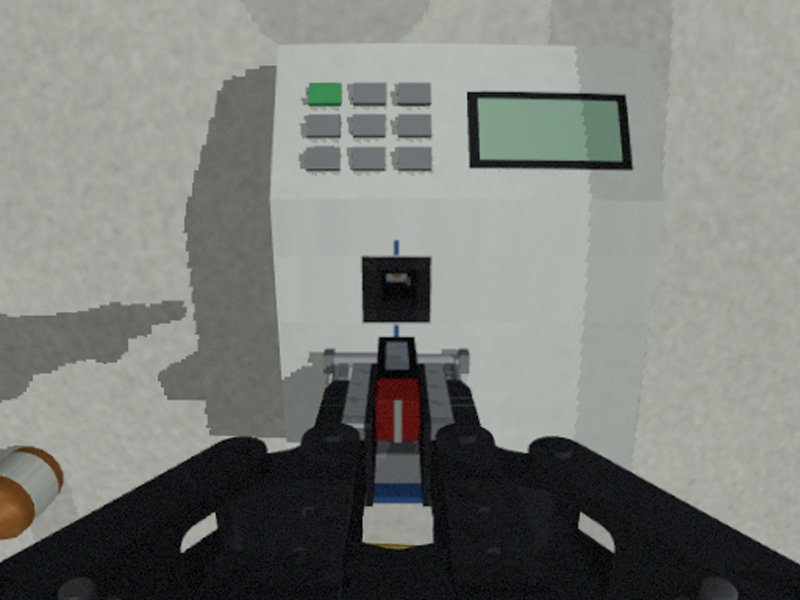

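Wrist view: the black well frame spans (362–431, 257–322), centre (396.5,290) on the 800 px scale. The marks at column 396 run vertically, so yaw agrees. The held filter is straight at column 397. I'll refine this with a mask.

```bash
python3 - <<'E'
from h import *
o,R=st();c=cam('wrist')
g=cv2.cvtColor(c['img'],cv2.COLOR_RGB2GRAY)
m=(g<70).astype(np.uint8);m[:155]=0;m[209:]=0;m[:,:220]=0;m[:,290:]=0
m=cv2.morphologyEx(m,cv2.MORPH_CLOSE,np.ones((15,15)))
r=cv2.minAreaRect(np.argwhere(m)[:,::-1].astype(np.float32));print(r)
b=np.array([plane(c,p,.085) for p in cv2.boxPoints(r)]);print(b.round(4),'C',b.mean(0).round(4))
for i in range(4):
    e=b[(i+1)%4]-b[i];print(np.linalg.norm(e).round(4),np.degrees(np.arctan2(e[1],e[0])).round(1))
h=cv2.cvtColor(c['img'],cv2.COLOR_RGB2HSV)
bm=((h[...,0]>100)&(h[...,0]<130)&(h[...,1]>90));bm[:145]=0;bm[216:]=0;bm[:,:245]=0;bm[:,262:]=0
p=np.argwhere(bm)[:,::-1]
a=[plane(c,p[s].mean(0),.085) for s in (p[:,1]<170,p[:,1]>200)];print('marks',a,np.degrees(np.arctan2(*(a[1]-a[0])[[1,0]])))
# filter bottom front edge: expected px
x=o['position'];print('fil bottom exp',proj(c,[x+R@[s,d,.036] for s in(-.00625,.00625) for d in(-.00625,.00625)])*1.5625)
E
```

```text
5.9 pos [0.5594 0.1747 0.1997] z [-3.e-04 -3.e-04 -1.e+00] jaw 102.21 F [ 0.3  -1.19 -0.7 ] w 0.0118
((253.5, 179.99998474121094), (42.99999237060547, 49.99999237060547), -0.0)
[[0.58   0.1615 0.085 ]
 [0.541  0.1537 0.085 ]
 [0.5341 0.1854 0.085 ]
 [0.5728 0.1945 0.085 ]] C [0.557  0.1738 0.085 ]
0.0398 -168.8
0.0324 102.2
0.0398 13.2
0.0338 -77.8
marks [array([0.53941088, 0.16999344, 0.085     ]), array([0.58093614, 0.17925217, 0.085     ])] 12.569435182240786
fil bottom exp [[379.23505776 362.33218196]
 [414.20125201 362.35340202]
 [378.90934244 329.42057092]
 [414.56091244 329.44235366]]
```

```bash
python3 - <<'E'
from h import *
o,R=st();c=cam('wrist');x=o['position']
for n,z in (('bottom',.036),('capline',0),('top',-.014)):
    print(n,proj(c,[x+R@[s,0,z] for s in(.00625,-.00625)])[:,1],R[:,0])
cv2.imwrite('pics/w5.png',cv2.resize(c['img'][205:295,215:295,::-1],None,fx=6,fy=6,interpolation=cv2.INTER_CUBIC))
E
```

```text
5.95 pos [0.5595 0.1748 0.1998] z [-2.e-04 -3.e-04 -1.e+00] jaw 102.21 F [0.17 0.37 0.15] w 0.0114
bottom [210.79970297 231.86792114] [-9.77386407e-01 -2.11460966e-01  2.65566475e-04]
capline [238.11105618 263.00864909] [-9.77386407e-01 -2.11460966e-01  2.65566475e-04]
top [252.27673978 279.0048959 ] [-9.77386407e-01 -2.11460966e-01  2.65566475e-04]
```

View pics/w5.png

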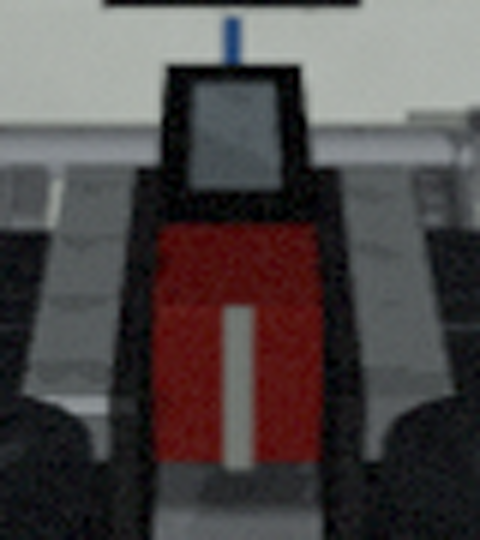

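Observed against expected rows, the filter's foot sits about 2–3 mm toward the back with ~1.5° tilt. I'll correct partly (chamfer tolerance ±4 mm) and descend, watching the force.

Emit:
step_arm:
  steps:
    - [[-0.0008,-0.0002,-0.03],[-0.21,0.98,0],0.005]
    - [[0,0,-0.03],[0,0,0],0.005]
    - [[0,0,-0.012],[0,0,0],0.005]
    - [[0,0,-0.004],[0,0,0],0.005]
    - [[0,0,-0.004],[0,0,0],0.005]
    - [[0,0,-0.003],[0,0,0],0.005]
    - [[0,0,0],[0,0,0],0.005]
    - [[0,0,0],[0,0,0],0.005]

```text
time: 6.8
position: [0.5592, 0.1762, 0.1177]
tcp_rot: [0.336, -3.108, 0.003]
contact_force: [0.4, 0.9, 0.4]
width: 0.0116
```

```bash
python3 - <<'E'
from h import *
o,R=st();c=cam('side');s=cam('wrist')
cv2.imwrite('pics/s1.png',np.hstack([cv2.resize(c['img'][110:220,120:250,::-1],None,fx=3,fy=4,interpolation=cv2.INTER_CUBIC),cv2.resize(s['img'][150:260,215:295,::-1],None,fx=4,fy=4,interpolation=cv2.INTER_CUBIC)]))
E
```

```text
6.8 pos [0.5592 0.1762 0.1177] z [-0.0155 -0.0033 -0.9999] jaw 102.33 F [0.38 0.92 0.39] w 0.0116
```

View pics/s1.png

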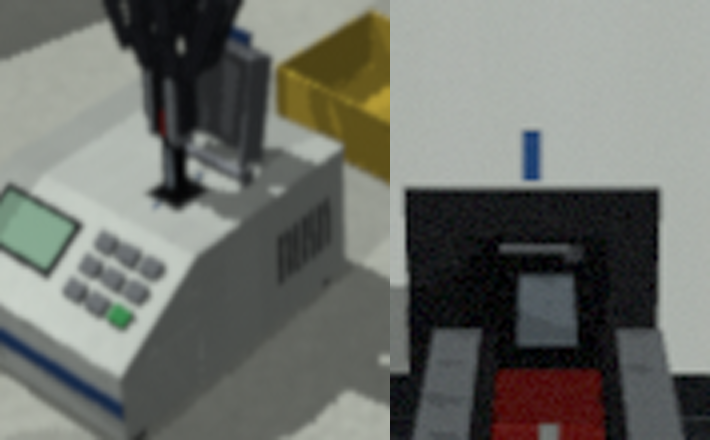

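Side view: the filter foot is entering the well. The wrist crop shows the filter (col 547) about 1.7 mm to +y of the mark (col 532), matching the measured y drift, so I'll correct and go on.

Emit:
step_arm:
  steps:
    - [[0.0004,-0.0017,0],[0,0,0],0.005]
    - [[0,0,0],[0,0,0],0.005]
    - [[0,0,-0.003],[0,0,0],0.005]
    - [[0,0,-0.003],[0,0,0],0.005]
    - [[0,0,-0.003],[0,0,0],0.005]
    - [[0,0,0],[0,0,0],0.005]

```text
time: 7.5
position: [0.5587, 0.1742, 0.1071]
tcp_rot: [0.335, -3.105, 0.003]
contact_force: [0.5, 0.2, -1.0]
width: 0.0114
```

```bash
python3 -c "
from h import *
st()"
```

```text
7.5 pos [0.5587 0.1742 0.1071] z [-0.0178 -0.0038 -0.9998] jaw 102.33 F [ 0.49  0.16 -1.  ] w 0.0114
```

Emit:
step_arm:
  steps:
    - [[0,0,-0.002],[0,0,0],0.005]
    - [[0,0,-0.002],[0,0,0],0.005]
    - [[0,0,-0.002],[0,0,0],0.005]
    - [[0,0,0],[0,0,0],0.005]

```text
time: 7.9
position: [0.5592, 0.1736, 0.1016]
tcp_rot: [0.335, -3.106, 0.005]
contact_force: [0.7, -2.4, -1.1]
width: 0.012
```

Emit:
step_arm:
  steps:
    - [[0,0,-0.002],[0,0,0],0.005]
    - [[0,0,-0.002],[0,0,0],0.005]
    - [[0,0,-0.002],[0,0,0],0.005]
    - [[0,0,0],[0,0,0],0.005]

```text
time: 8.3
position: [0.5589, 0.1739, 0.0953]
tcp_rot: [0.335, -3.106, 0.004]
contact_force: [1.7, -2.4, -1.0]
width: 0.0116
```

Emit:
step_arm:
  steps:
    - [[0,0,-0.002],[0,0,0],0.005]
    - [[0,0,-0.002],[0,0,0],0.005]
    - [[0,0,0],[0,0,0],0.005]

```text
time: 8.6
position: [0.5589, 0.1741, 0.0914]
tcp_rot: [0.335, -3.106, 0.003]
contact_force: [1.1, -4.0, -0.7]
width: 0.0116
```

Emit:
step_arm:
  steps:
    - [[0,0,0],[0,0,0],0.03]
    - [[0,0,0],[0,0,0],0.03]
    - [[0,0,0],[0,0,0],0.03]
    - [[0,0,0.02],[0.21,-0.98,0],0.03]
    - [[0,0,0.025],[0,0,0],0.03]
    - [[0,0,0],[0,0,0],0]
    - [[0,0,0],[0,0,0],0]
    - [[0,0,0],[0,0,0],0]
    - [[0,0,0],[0,0,0],0]

```text
time: 9.5
position: [0.5579, 0.1742, 0.1355]
tcp_rot: [0.337, -3.121, 0.0]
contact_force: [-0.8, 0.6, 0.1]
width: 0.0
```

```bash
python3 - <<'E'
from h import *
o,R=st();s=cam('wrist')
cv2.imwrite('pics/w6.png',cv2.resize(s['img'][150:290,180:330,::-1],None,fx=4,fy=4,interpolation=cv2.INTER_CUBIC))
print(proj(s,o['position']))
m=red(s);p=np.argwhere(m)[:,::-1];p=p[(abs(p[:,0]-254)<40)];print(p.min(0),p.max(0),len(p))
E
```

```text
9.5 pos [0.5579 0.1742 0.1355] z [-2.5e-03 -3.0e-04 -1.0e+00] jaw 102.33 F [-0.75  0.63  0.15] w 0.0
[[253.84510495 250.81082389]]
[241 211] [264 232] 454
```

View pics/w6.png

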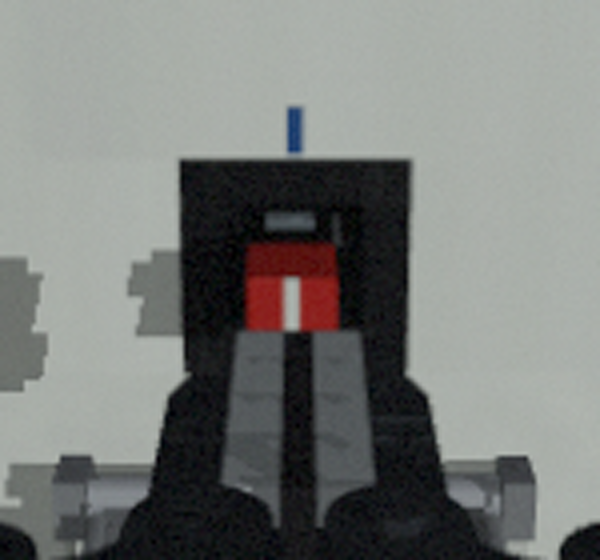

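The filter stands upright and aligned in the well, lightly against the right wall. Now I'll push on its top with the closed fingertips.

Emit:
step_arm:
  steps:
    - [[0.002,-0.0005,-0.015],[0,0,0],0]
    - [[0,0,-0.01],[0,0,0],0]
    - [[0,0,-0.002],[0,0,0],0]
    - [[0,0,-0.002],[0,0,0],0]
    - [[0,0,0],[0,0,0],0]

```text
time: 10.05
position: [0.5607, 0.1737, 0.1073]
tcp_rot: [0.337, -3.123, 0.0]
contact_force: [-0.7, 0.4, 1.0]
width: -0.0
```

Emit:
step_arm:
  steps:
    - [[0,0,-0.001],[0,0,0],0]
    - [[0,0,-0.001],[0,0,0],0]
    - [[0,0,0],[0,0,0],0]

```text
time: 10.35
position: [0.5611, 0.1738, 0.106]
tcp_rot: [-0.337, 3.123, 0.0]
contact_force: [0.4, -0.7, -0.1]
width: 0.0002
```

Emit:
step_arm:
  steps:
    - [[0,0,-0.001],[0,0,0],0]
    - [[0,0,-0.001],[0,0,0],0]
    - [[0,0,0],[0,0,0],0]

```text
time: 10.65
position: [0.5613, 0.1737, 0.1041]
tcp_rot: [-0.337, 3.123, -0.0]
contact_force: [0.2, -0.4, 1.3]
width: 0.0002
```

Emit:
step_arm:
  steps:
    - [[0,0,-0.001],[0,0,0],0]
    - [[0,0,-0.001],[0,0,0],0]
    - [[0,0,0],[0,0,0],0]

```text
time: 10.95
position: [0.561, 0.1737, 0.1017]
tcp_rot: [-0.337, 3.123, -0.0]
contact_force: [0.5, -0.5, 1.8]
width: 0.0002
```

Emit:
step_arm:
  steps:
    - [[0,0,-0.001],[0,0,0],0]
    - [[0,0,0],[0,0,0],0]

```text
time: 11.15
position: [0.561, 0.1737, 0.1007]
tcp_rot: [0.337, -3.123, 0.0]
contact_force: [0.4, -0.7, 2.2]
width: -0.0004
```

Emit:
step_arm:
  steps:
    - [[0,0,-0.001],[0,0,0],0]
    - [[0,0,0],[0,0,0],0]

```text
time: 11.35
position: [0.5609, 0.1738, 0.0996]
tcp_rot: [0.337, -3.123, 0.0]
contact_force: [1.1, -1.8, 1.2]
width: -0.0002
```

Emit:
step_arm:
  steps:
    - [[0,0,-0.001],[0,0,0],0]
    - [[0,0,0],[0,0,0],0]

```text
time: 11.55
position: [0.5608, 0.1737, 0.0986]
tcp_rot: [0.337, -3.123, 0.0]
contact_force: [0.4, -1.3, 1.5]
width: -0.0002
```

Emit:
step_arm:
  steps:
    - [[0,0,-0.001],[0,0,0],0]
    - [[0,0,0],[0,0,0],0]

```text
time: 11.75
position: [0.5609, 0.1738, 0.0976]
tcp_rot: [0.337, -3.123, 0.0]
contact_force: [0.2, -1.2, 2.5]
width: 0.0002
```

Emit:
step_arm:
  steps:
    - [[0,0,-0.001],[0,0,0],0]
    - [[0,0,0],[0,0,0],0]

```text
time: 11.95
position: [0.5609, 0.1737, 0.0966]
tcp_rot: [0.337, -3.123, 0.0]
contact_force: [1.5, -1.1, 0.7]
width: 0.0003
```

Emit:
step_arm:
  steps:
    - [[0,0,-0.001],[0,0,0],0]
    - [[0,0,0],[0,0,0],0]

```text
time: 12.15
position: [0.5608, 0.1739, 0.0956]
tcp_rot: [0.337, -3.123, -0.001]
contact_force: [0.6, -0.5, 1.6]
width: -0.0002
```

Emit:
step_arm:
  steps:
    - [[0,0,-0.001],[0,0,0],0]
    - [[0,0,0],[0,0,0],0]

```text
time: 12.35
position: [0.5613, 0.174, 0.0955]
tcp_rot: [-0.337, 3.122, 0.001]
contact_force: [-0.9, -0.7, 5.5]
width: 0.0001
```

Emit:
step_arm:
  steps:
    - [[0,0,-0.001],[0,0,0],0]
    - [[0,0,0],[0,0,0],0]

```text
time: 12.55
position: [0.5619, 0.1741, 0.0955]
tcp_rot: [-0.337, 3.121, 0.001]
contact_force: [-1.2, -0.9, 9.2]
width: 0.0005
```

Resistance rose sharply (1.6 → 5.5 → 9.2 N) at TCP z ≈ 0.0955, which is 39.5 mm deep. The filter is home. Next I'll go up and behind the flap.

Emit:
step_arm:
  steps:
    - [[0,0,0.02],[0,0,0],0]
    - [[0,0,0.045],[0,0,0],0]
    - [[0,0,0.045],[0,0,0],0]
    - [[0.04,0.0092,0],[0,0,0],0]
    - [[0.04,0.0092,0],[0,0,0],0]
    - [[0.012,0.0026,0],[0,0,0],0]
    - [[0,0,0],[0,0,0],0]
    - [[0,0,0],[0,0,0],0]

```text
time: 13.35
position: [0.6517, 0.1948, 0.2027]
tcp_rot: [0.337, -3.12, -0.0]
contact_force: [0.2, -0.7, 0.3]
width: -0.0
```

```bash
python3 - <<'E'
from h import *
o,R=st();s=cam('side');w=cam('wrist');x=o['position']
W=np.array([.5605,.1745,.085]);e=np.array([.9767,.2147,0])
X=[W+.036*e+[0,0,.004],W+.072*e+[0,0,.062],x]
for c in(s,w): print(proj(c,X).round(1))
cv2.imwrite('pics/s2.png',np.hstack([cv2.resize(s['img'][90:200,120:250,::-1],None,fx=3,fy=4,interpolation=cv2.INTER_CUBIC),cv2.resize(w['img'][150:270,205:305,::-1],(400,440),interpolation=cv2.INTER_CUBIC)]))
E
```

```text
13.35 pos [0.6517 0.1948 0.2027] z [-0.003 -0.    -1.   ] jaw 102.34 F [ 0.16 -0.68  0.33] w -0.0
[[190.  149.8]
 [199.6 120.3]
 [204.8  93.4]]
[[253.5 108.6]
 [253.4 175.9]
 [253.9 251.1]]
```

View pics/s2.png

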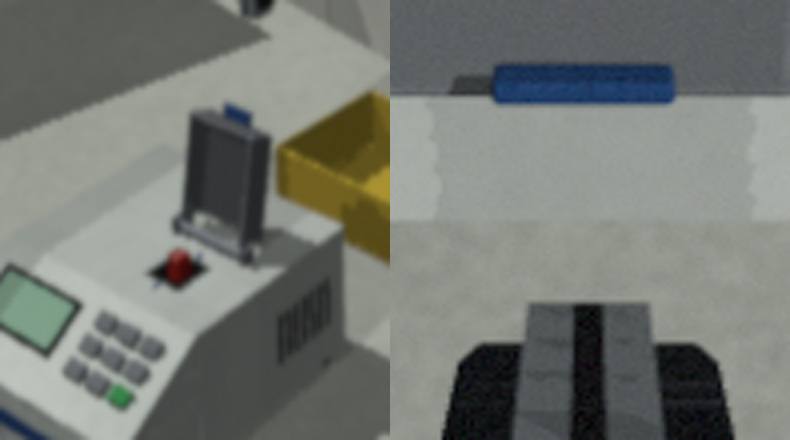

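The filter sits low in the well, upright, with the flap still open. The blue lip is centred on the tool (row ~178 against 176 expected), so I'll descend behind it and push slowly.

Emit:
step_arm:
  steps:
    - [[0.001,0,-0.03],[0,0,0],0]
    - [[0,0,-0.025],[0,0,0],0]
    - [[0,0,-0.007],[0,0,0],0]
    - [[0,0,0],[0,0,0],0]
    - [[-0.003,-0.00066,0],[0,0,0],0]
    - [[-0.003,-0.00066,0],[0,0,0],0]
    - [[0,0,0],[0,0,0],0]

```text
time: 14.15
position: [0.6483, 0.1936, 0.1435]
tcp_rot: [-0.337, 3.121, 0.0]
contact_force: [1.1, 0.2, -0.3]
width: 0.0002
```

Emit:
step_arm:
  steps:
    - [[-0.002,-0.0005,0],[0,0,0],0]
    - [[-0.002,-0.0005,0],[0,0,0],0]
    - [[-0.002,-0.0005,0],[0,0,0],0]

```text
time: 14.45
position: [0.6419, 0.1919, 0.142]
tcp_rot: [-0.337, 3.123, 0.0]
contact_force: [-0.4, 0.2, -0.0]
width: -0.0002
```

Emit:
step_arm:
  steps:
    - [[-0.002,-0.0004,0.0003],[0,0,0],0]
    - [[-0.002,-0.0004,0.0005],[0,0,0],0]
    - [[-0.002,-0.0004,0.0005],[0,0,0],0]

```text
time: 14.75
position: [0.6377, 0.191, 0.1441]
tcp_rot: [-0.337, 3.119, 0.0]
contact_force: [5.2, 1.0, 2.1]
width: 0.0003
```

Emit:
step_arm:
  steps:
    - [[-0.002,-0.0004,0.0005],[0,0,0],0]
    - [[-0.002,-0.0004,0.0005],[0,0,0],0]
    - [[-0.002,-0.0004,0.0005],[0,0,0],0]

```text
time: 15.05
position: [0.6325, 0.1899, 0.1467]
tcp_rot: [-0.337, 3.117, 0.0]
contact_force: [6.1, 1.4, 3.6]
width: -0.0
```

Emit:
step_arm:
  steps:
    - [[-0.002,-0.0004,0.0005],[0,0,0],0]
    - [[-0.002,-0.0004,0.0005],[0,0,0],0]
    - [[-0.002,-0.0004,0.0005],[0,0,0],0]

```text
time: 15.35
position: [0.6268, 0.1887, 0.1487]
tcp_rot: [-0.336, 3.117, 0.001]
contact_force: [5.2, 0.2, 4.7]
width: 0.0002
```

Emit:
step_arm:
  steps:
    - [[-0.002,-0.0004,0.0008],[0,0,0],0]
    - [[-0.002,-0.0004,0.0008],[0,0,0],0]
    - [[-0.002,-0.0004,0.0005],[0,0,0],0]

```text
time: 15.65
position: [0.6193, 0.1873, 0.1498]
tcp_rot: [-0.337, 3.12, 0.0]
contact_force: [4.8, -0.1, 4.0]
width: 0.0
```

Emit:
step_arm:
  steps:
    - [[-0.002,-0.0004,0.0005],[0,0,0],0]
    - [[-0.002,-0.0004,0.0005],[0,0,0],0]
    - [[-0.002,-0.0004,0.0005],[0,0,0],0]

```text
time: 15.95
position: [0.6115, 0.1859, 0.1497]
tcp_rot: [0.337, -3.123, 0.0]
contact_force: [4.0, -0.2, 3.4]
width: -0.0002
```

Emit:
step_arm:
  steps:
    - [[-0.002,-0.0004,0.0003],[0,0,0],0]
    - [[-0.002,-0.0004,0],[0,0,0],0]
    - [[-0.002,-0.0004,0],[0,0,0],0]

```text
time: 16.25
position: [0.6052, 0.1846, 0.1496]
tcp_rot: [0.337, -3.122, 0.0]
contact_force: [3.2, -0.1, 3.6]
width: 0.0001
```

Emit:
step_arm:
  steps:
    - [[-0.002,-0.0004,0],[0,0,0],0]
    - [[-0.002,-0.0004,0],[0,0,0],0]

```text
time: 16.45
position: [0.6011, 0.1837, 0.1495]
tcp_rot: [0.337, -3.122, 0.001]
contact_force: [2.6, -0.2, 2.7]
width: -0.0002
```

Emit:
step_arm:
  steps:
    - [[-0.002,-0.0004,0],[0,0,0],0]
    - [[-0.002,-0.0004,0],[0,0,0],0]

```text
time: 16.65
position: [0.5969, 0.1828, 0.1492]
tcp_rot: [0.337, -3.121, 0.001]
contact_force: [3.2, 0.1, 0.0]
width: 0.0003
```

Emit:
step_arm:
  steps:
    - [[-0.002,-0.0004,0],[0,0,0],0]
    - [[-0.002,-0.0004,0],[0,0,0],0]

```text
time: 16.85
position: [0.5929, 0.1823, 0.1491]
tcp_rot: [0.337, -3.121, -0.0]
contact_force: [2.7, 0.1, -0.3]
width: -0.0003
```

Emit:
step_arm:
  steps:
    - [[-0.002,-0.0004,0],[0,0,0],0]
    - [[-0.002,-0.0004,0],[0,0,0],0]

```text
time: 17.05
position: [0.5893, 0.1817, 0.1496]
tcp_rot: [0.337, -3.122, -0.001]
contact_force: [2.0, 0.4, -0.4]
width: 0.0001
```

Emit:
step_arm:
  steps:
    - [[-0.002,-0.0004,0],[0,0,0],0]
    - [[-0.002,-0.0004,0],[0,0,0],0]

```text
time: 17.25
position: [0.5855, 0.1808, 0.1499]
tcp_rot: [0.337, -3.123, -0.0]
contact_force: [0.8, 0.5, 0.6]
width: 0.0001
```

Emit:
step_arm:
  steps:
    - [[-0.002,-0.0004,0],[0,0,0],0]
    - [[-0.002,-0.0004,0],[0,0,0],0]

```text
time: 17.45
position: [0.5815, 0.1799, 0.15]
tcp_rot: [0.337, -3.123, 0.0]
contact_force: [1.0, 0.6, 0.2]
width: -0.0001
```

Emit:
step_arm:
  steps:
    - [[-0.002,-0.0004,0],[0,0,0],0]
    - [[-0.002,-0.0004,0],[0,0,0],0]
    - [[0,0,0],[0,0,0],0]

```text
time: 17.75
position: [0.5773, 0.1791, 0.1499]
tcp_rot: [0.337, -3.122, 0.0]
contact_force: [-0.3, -0.6, -0.4]
width: 0.0002
```

Emit:
step_arm:
  steps:
    - [[-0.002,-0.0004,0],[0,0,0],0]
    - [[-0.002,-0.0004,0],[0,0,0],0]
    - [[-0.001,0,0],[0,0,0],0]
    - [[0,0,0],[0,0,0],0]
    - [[0,0,0.02],[0,0,0],0]
    - [[0,0,0.04],[0,0,0],0]
    - [[0.02,0.005,0.04],[0,0,0],0]
    - [[0.04,0.01,0.02],[0,0,0],0]
    - [[0.04,0.01,0],[0,0,0],0]
    - [[0.02,0.01,0],[0,0,0],0]
    - [[0,0,0],[0,0,0],0]

```text
time: 18.85
position: [0.6953, 0.2142, 0.2689]
tcp_rot: [-0.338, 3.123, 0.0]
contact_force: [-0.6, -0.5, -0.6]
width: 0.0001
```

```bash
python3 - <<'E'
from h import *
o,R=st();s=cam('side');t=cam('top')
cv2.imwrite('pics/s3.png',np.hstack([cv2.resize(s['img'][100:220,110:250,::-1],None,fx=3,fy=3,interpolation=cv2.INTER_CUBIC),cv2.resize(s['img'][240:330,220:345,::-1],(375,360),interpolation=cv2.INTER_CUBIC)]))
E
```

```text
18.85 pos [0.6953 0.2142 0.2689] z [ 6.e-04  4.e-04 -1.e+00] jaw 102.34 F [-0.64 -0.53 -0.63] w 0.0001
```

View pics/s3.png

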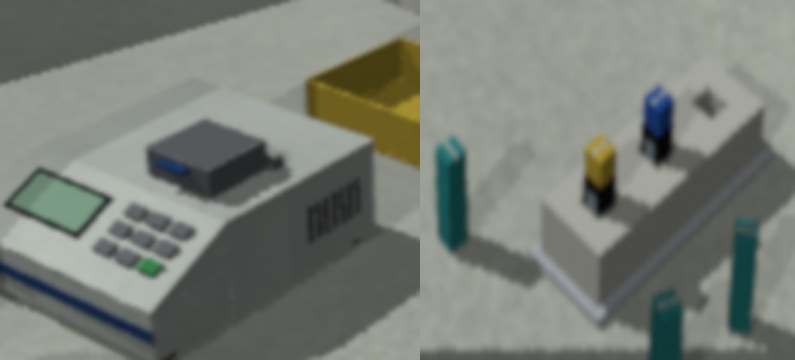

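The flap lies flat and shut over the well, the other filters stand upright and the arm is clear. I'll hand in.

```bash
python3 -c "
from station import arm
print(arm.close_job())"
```

```text
the job is handed in; nothing more can be done
None
```

The red filter is in the measuring well with its windows facing front and back, and the light-shield flap is shut. I handed the job in at about 19 s, and the hand-in gave no verdict.

- **Filter:** I gripped it on its plain faces and lowered it past the leaf spring with no more than about 4 N sideways. I then pushed it down with the closed fingertips. The resistance rose from about 1.6 to 5.5 to 9.2 N while the height stopped changing, about 39.5 mm below the deck. I took that as firmly home and stopped. The pin itself could not be seen or read.
- **Flap:** I pushed it slowly (about 20 mm/s) near its edge with no more than about 8 N. The force fell to zero as it passed its snap point, at roughly 0.8 to 0.9 rad. The spring then shut it on its own, with nothing pressing it down.
- **Last checks:** The final side picture shows the flap lying flat over the well. The blue and yellow filters stand upright in the stand, and the turquoise look-alikes are where they were. The arm was clear and touching nothing.
- **Disagreements on the way:** The top and wrist cameras differed by about 4 mm on the filter's sideways position, so I used the fingers as the reference. The filter also hung about 1.5° tilted in the grip. I corrected about 1° of that before lowering it, and it stood upright in the well afterwards.

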